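Square the panel in the jig

ROBOT

A 6-joint arm with a two-finger parallel gripper is mounted at the origin on the work surface. World frame = base frame: x ahead of the robot, y to its left, z up, the work surface at z = 0. Lengths are in m, angles in degrees, forces in N, time in s.
With the tool pointing down it reaches from about 0.4 to 0.825 m from the base axis. Payload 7 kg.
Tool frame: the origin (TCP) lies at the centre of the arm's flange, where the gripper is bolted on; the fingertips stand 178 mm ahead of it and the grasp point (between the pads) lies 159 mm ahead of it; x points along the fingers, y is the direction in which the jaws open and shut, and the axes are right-handed (so a half turn about x gives the same grasp; the last joint's range is limited). The gripper opens to 88 mm and grips with 3 to 60 N. Pads are 19 mm wide; open, the fingers measure 130 mm over their backs; the gripper's body (78 mm by 193 mm) begins 47 mm behind the grasp point.
Start: joints at [-50.988, 20.546, 0.682, 0, -70.136, -16.507], TCP at [0.258, -0.624, 0.405] pointing down, gripper open.
Joint ranges: [-176.03, 176.03], [-82.01, 121.73], [-58.28, 71.71], [-173.87, 95.51], [-174.79, -0.11], [-173.66, 173.66]. Speed limits (degrees/s): [136.94, 136.94, 172.46, 180, 180, 180].

INTERFACE

Orientations are given as [roll, pitch, yaw] about the fixed x, y, z axes, in that order (R = Rz(yaw) Ry(pitch) Rx(roll)).
In Python, from plant import ctrl gives the robot as it stands. The module is installed in compiled form; this text tells all that it offers.
- The arm moves only by the shell command python3 -m inch 'ROWS'. ROWS is JSON, one flat list of numbers, 7 for each row, row after row: the shift along the tool's x, y, z in m, then the turn, a rotation vector about the tool's x, y, z in degrees, then the finger opening in m, from 0 to 0.0876. In form: [dx, dy, dz, rx, ry, rz, hand, dx, dy, dz, rx, ry, rz, hand, ...]. A call has 1 to 20 rows; each row shifts and turns the pose as measured when the row begins, along the tool's axes as they then stand; what a row does not reach is not made up. A row lasts 1/8 s, in which the tool goes at most 62.5 mm and 10.7 degrees, less where a joint would pass 70% of its speed; a pose out of reach is approached as far as the arm can. A call with a gripper value outside its range is refused whole. The fingers move at their own pace and stop on an object; the grip force is fixed at half the most. Time passes only in rows, so rows that do not move let the fingers close. It gives the time, the measured TCP pose, the force and the opening at its end, in the units of the state.
- ctrl.get_obs(): the state, without advancing time (a new reading comes with each control period).
- ctrl.snapshot(name): name is "scene" or "top" or "wrist"; returns a dict with "color" (420x560x3 uint8, red, green, blue), "depth" (420x560 float32, m along the optical axis (not along the pixel's ray), 0 where there is no reading), "K" (3x3 intrinsics, pixels), "k1" (the pictures are not rectified: a ray, as slopes to the right and down, at radius r is drawn at 1 + k1 r^2 times it, then the intrinsics apply), "position" and "attitude" of the camera in the world; the wrist camera has in their place "hand_eye" (4x4, takes a point from camera to tool coordinates, whose origin is the TCP and whose axes are the tool frame's). Camera axes: x right, y up, looking along -z (the intrinsics and any distortion apply to the point x, -y, -z); pixel columns grow to the right and rows downward; lengths in m; the calibration is good to about 2 mm. A picture is of the moment at which its call begins: read the wrist's pose just before it.
- ctrl.close_job(): hands the job in, once; it reports no verdict.
The state is a dict: "clock": time; "joint_pos": joint angles; "qvel": joint speeds; "tau": joint torques, N m; "tool_pos": TCP position; "orientation": TCP orientation; "force": force on the tool from outside, world axes, zero at the start; "moment": the same for the moment, N m; "opening": finger opening in m.
Only numpy, scipy, OpenCV 4.12 (cv2) and the standard library are available. Lean on these libraries where they do the work, as an engineer would, in place of code of your own. Each camera call takes 0.05 s, during which the arm holds its last target.

TASK

With the fingertips, push the large loose plywood panel across the bench so that its long edge lies flat along the wooden fence and its end is butted up against the stop block at the end of that fence, with no gap at either. Only slide it, never lift or tip it, and leave all the other things on the bench where they are.

Things in the scene. Friction and masses are not known exactly. Their poses are not given: they have to be found in the camera images.
- fence: Wooden fence screwed to the bench, does not move: a straight bar 580 mm long, 40 mm thick, 30 mm high. Origin: on the bench surface at the middle of its working face, the face towards the robot. Its x axis points away from the robot, square to that face (the bar fills x from 0 to 40 mm); y runs along the face (the bar reaches y = -290 to +290 mm); z up.
- stop: Wooden stop block screwed to the bench in front of the fence, touching its working face, does not move: 70 mm (its x, square to the fence) by 40 mm (its y, along the fence) by 40 mm high. Origin: centre of its underside; axes parallel to the fence's. It sits near the left or the right end of the fence, 240 mm from the fence's middle; the panel belongs against its side that faces the fence's middle.
- panel: The large loose plywood panel, lying flat on the bench between robot and fence: 95 mm (its x) by 200 mm (its y) by 20 mm thick, about 0.2 to 0.4 kg, slides on the bench. Origin: centre of its underside. Its +x long edge starts turned roughly towards the fence.
- jar: Bystander: closed round glass jar, 56 mm across, 60 mm tall, standing in front of the fence near the end that has no stop block. Origin: centre of its underside.
- offcut: Bystander: small loose plywood offcut, 100 mm (x) by 60 mm (y) by 20 mm thick, lying to one side of the panel. Origin: centre of its underside.
- tape: Bystander: tape measure standing on edge, 62 mm (x) by 36 mm (y) by 60 mm tall, to the other side of the panel. Origin: centre of its underside.
- screwdriver: Bystander: screwdriver lying on the bench towards the robot, about 200 mm long along its x. Origin: on the bench under the middle of its length.
- cup: Bystander: white open cup, 80 mm across, 85 mm tall, beyond the fence. Origin: centre of its underside.
- hammer: Bystander: hammer lying on the bench beyond the fence, about 260 mm long along its x. Origin: on the bench under the middle of its length.
- spray: Bystander: steel spray can, 64 mm across, 190 mm tall, far to the left. Origin: centre of its underside.
Not all that is in view belongs to the job. What is shaped like the panel but blue or orange is not meant.

How it is judged (in metres and radians):
At the end, for the whole second after the job is handed in: The panel lies flat on the bench at rest, its long edge within 3 mm of the fence's face and parallel to it within 0.03 rad, its end within 3.5 mm of the stop block's inner side (x of panel in the frame of fence between -0.0505 and -0.044 m and angle between the x axis of panel and the x axis of fence, either way round below 0.03 rad and ((y of panel in the frame of stop between 0.116 and 0.1235 m and y of stop in the frame of fence below 0 m) or (y of panel in the frame of stop between -0.1235 and -0.116 m and y of stop in the frame of fence above 0 m)) and height (world z) of panel below 0.004 m and angle between panel's own z axis and vertical below 0.03 rad and linear speed of panel below 0.01 m/s); the robot touches nothing.
It fails at once if the panel was lifted or tipped off the bench (height (world z) of panel above 0.008 m or angle between panel's own z axis and vertical above 0.1 rad).
It fails at once if another thing on the bench was moved more than 20 mm (distance of any of jar, offcut, tape, screwdriver, cup, hammer, spray from where it was at the start of the episode above 0.02 m).
It fails at once if the jar, tape measure, cup or spray can was tipped over (angle between any of jar, tape, cup, spray's own z axis and vertical above 0.4 rad).
It also fails if it takes over 58 s, if anything falls off the work surface, if the arm or the gripper's body presses on something with over 40 N, if the wrist force passes 120 N, or if a joint passes its speed limit or range.

## Working session

There is one attempt and no reset: what is moved stays moved. The work goes in short steps, Python scripts to look and compute and a shell command to move; the robot and the scene stay as the last step left them, time stands still between calls to the robot, and variables do not carry over. Pictures are saved under pics/ and viewed, and the job is handed in when it is done.

```bash
mkdir -p pics; ls; python3 - <<'E'
from plant import ctrl
import cv2,pickle
o=ctrl.get_obs();print(o)
for n in("scene","top"):
    s=ctrl.snapshot(n);pickle.dump(s,open(n+".pkl","wb"))
    print(n,s["K"],s["k1"],s["position"],s["attitude"])
    cv2.imwrite(f"pics/{n}0.png",s["color"][:,:,::-1])
E
```

```text
pics
{'clock': 0.0, 'joint_pos': array([-5.09887162e+01,  2.05901739e+01,  6.34411252e-01, -2.06566053e-02,
       -7.01342731e+01, -1.65056119e+01]), 'qvel': array([-0.0037075 ,  0.03500078,  0.0012546 ,  0.04228431, -0.00082659,
        0.0041957 ]), 'tau': array([-5.29430527e-04, -5.82710767e+01,  2.93052489e+01,  6.99719936e+00,
        6.86201442e-03, -1.89696289e-04]), 'tool_pos': array([ 0.25828751, -0.62342151,  0.40373983]), 'orientation': array([ 94.33622419,  89.90789335, 116.83486144]), 'force': array([0.0639989 , 0.39476897, 0.5571085 ]), 'moment': array([0.05430297, 0.04946978, 0.04214622]), 'opening': 0.08744418811291589}
scene [[417.0439929    0.         280.86130001]
 [  0.         417.0439929  211.80273354]
 [  0.           0.           1.        ]] 0.01925352988541259 [ 1.38368524 -0.28144293  0.9014121 ] [46.24751424 -1.12010358 69.97551795]
top [[437.67780846   0.         275.95411789]
 [  0.         437.67780846 205.46941787]
 [  0.           0.           1.        ]] -0.002864127233173413 [0.35098632 0.03512654 1.21553014] [ 9.84007149e+00 -1.28746972e-02 -9.00458457e+01]
```

View pics/scene0.png

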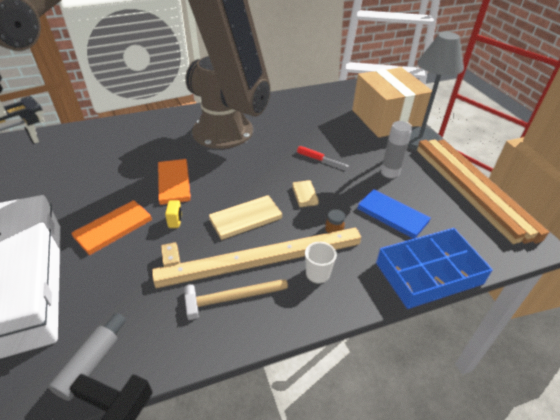

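View pics/top0.png

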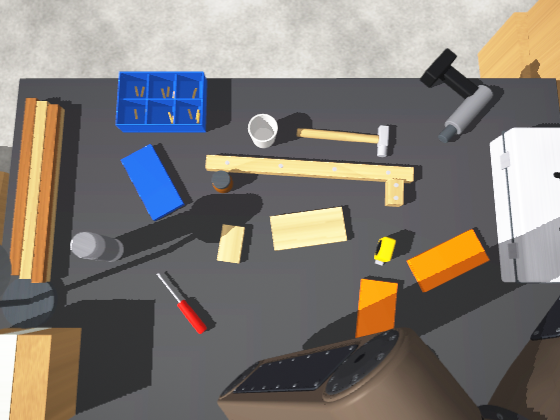

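Candidates for the panel in the top view: plain plywood at (308,228), the smaller offcut at (231,243), blue at (152,182), and orange at (447,260) and (377,307). By size and colour I choose (308,228). The stop is at (395,192), at the right end of the fence, and the tape is at (385,250). I'll check the choice in a close crop.

```bash
cat > h.py <<'E'
import numpy as np,cv2,pickle
from scipy.spatial.transform import Rotation as R
def cam(s,pose=None):
    if "position" in s: return R.from_euler('xyz',s["attitude"],degrees=True).as_matrix(),np.array(s["position"])
    T=np.eye(4);T[:3,:3]=R.from_euler('xyz',pose["orientation"],degrees=True).as_matrix();T[:3,3]=pose["tool_pos"]
    T=T@s["hand_eye"];return T[:3,:3],T[:3,3]
def ray(s,px):
    K=s["K"];k=s["k1"]
    d=cv2.undistortPoints(np.array(px,float).reshape(-1,1,2),K,np.array([k,0,0,0.,0])).reshape(-1,2)
    return d
def pt(s,px,z,pose=None):
    Rm,p=cam(s,pose);d=ray(s,px)
    v=np.c_[d[:,0],-d[:,1],-np.ones(len(d))]@Rm.T
    t=(np.asarray(z,float)-p[2])/v[:,2]
    return p+v*t[:,None]
def proj(s,P,pose=None):
    Rm,p=cam(s,pose);c=(np.atleast_2d(P)-p)@Rm
    c=c*[1,-1,-1];
    return cv2.projectPoints(c.reshape(-1,1,3),np.zeros(3),np.zeros(3),s["K"],np.array([s["k1"],0,0,0.,0]))[0].reshape(-1,2)
def crop(s,x0,y0,x1,y1,f,name):
    c=s["color"][y0:y1,x0:x1,::-1]
    cv2.imwrite(name,cv2.resize(c,None,fx=f,fy=f,interpolation=cv2.INTER_CUBIC))
E
python3 -c "
from h import *
s=pickle.load(open('top.pkl','rb'));crop(s,195,140,425,280,3.4,'pics/topc.png')"
```

```text
(no output)
```

View pics/topc.png

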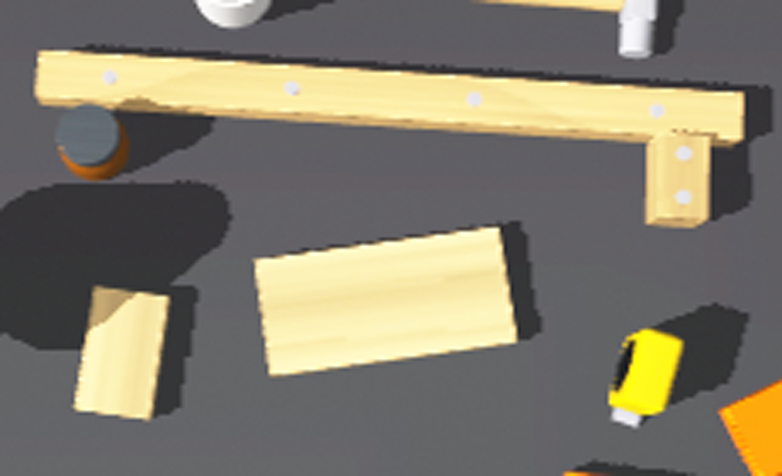

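The crop shows the plywood panel with corners near crop px (254,260), (499,227), (517,340) and (270,374). The fence runs from (40,50) to (744,92), the stop is at (678,180) with its inner side at x≈648, and the jar is at (90,140). Next I'll convert these to world coordinates and compare them with the given sizes.

```bash
python3 - <<'E'
from h import *
s=pickle.load(open('top.pkl','rb'))
g=lambda a:np.array(a,float)/3.4+[195-.35,140-.35]
P=pt(s,g([(254,260),(499,227),(516,339),(270,373)]),[.02]*4);print('panel',P.round(4));
print([np.linalg.norm(P[i]-P[i-1]).round(4) for i in range(4)],P.mean(0))
u=P[1]+P[2]-P[0]-P[3];print('panel long dir yaw (from -y)',np.degrees(np.arctan2(u[0],-u[1])))
F=pt(s,g([(40,50),(744,92),(742,138),(37,100)]),[.03]*4);print('fence',F.round(4),[np.linalg.norm(F[i]-F[i-1]).round(4) for i in range(4)])
S=pt(s,g([(650,135),(711,138),(708,221),(646,219)]),[.04]*4);print('stop',S.round(4),[np.linalg.norm(S[i]-S[i-1]).round(4) for i in range(4)])
u=F[1]+F[2]-F[0]-F[3];print('fence dir',np.degrees(np.arctan2(u[0],-u[1])))
print('offcut',pt(s,g([(94,287),(169,296),(152,420),(75,411)]),[.02]*4).round(3))
print('tape',pt(s,g([(640,330),(683,342),(660,415),(612,400)]),[.06]*4).round(3))
print('jar',pt(s,g([(87,136)]),[.06]).round(3))
print('driver',pt(s,[(157,274),(205,332)],[.015]*2).round(3))
# depth-based refinement: masks
o=None
E
```

```text
panel [[ 0.5285  0.0529  0.02  ]
 [ 0.5556 -0.1467  0.02  ]
 [ 0.4641 -0.158   0.02  ]
 [ 0.437   0.0399  0.02  ]]
[np.float64(0.0925), np.float64(0.2015), np.float64(0.0921), np.float64(0.1998)] [ 0.49629102 -0.05296588  0.02      ]
panel long dir yaw (from -y) 7.756969430656178
fence [[ 0.7023  0.2297  0.03  ]
 [ 0.6662 -0.3495  0.03  ]
 [ 0.6275 -0.3457  0.03  ]
 [ 0.6598  0.2311  0.03  ]] [np.float64(0.0425), np.float64(0.5803), np.float64(0.0389), np.float64(0.5777)]
stop [[ 0.6277 -0.2681  0.04  ]
 [ 0.6251 -0.3174  0.04  ]
 [ 0.5569 -0.3115  0.04  ]
 [ 0.5586 -0.2618  0.04  ]] [np.float64(0.0694), np.float64(0.0494), np.float64(0.0685), np.float64(0.0497)]
fence dir -3.39198863528307
offcut [[0.507 0.182 0.02 ]
 [0.499 0.122 0.02 ]
 [0.4   0.134 0.02 ]
 [0.407 0.196 0.02 ]]
tape [[ 0.467 -0.248  0.06 ]
 [ 0.458 -0.281  0.06 ]
 [ 0.402 -0.261  0.06 ]
 [ 0.413 -0.224  0.06 ]]
jar [[0.622 0.185 0.06 ]]
driver [[0.371 0.357 0.015]
 [0.219 0.223 0.015]]
```

```bash
cat > st.py <<'E'
from h import *
from plant import ctrl
o=ctrl.get_obs();M=R.from_euler('xyz',o["orientation"],degrees=True).as_matrix()
print(o["clock"],o["tool_pos"].round(4),'F',o["force"].round(1),o["opening"].round(4),'q',o["joint_pos"].round(1));print(M.round(4))
def to(x,y,z,jaw):
    "jaw: yaw deg of tool y axis"
    j=np.radians(jaw);Y=np.array([np.cos(j),np.sin(j),0]);X=np.array([0,0,-1.]);Z=np.cross(X,Y)
    T=np.c_[X,Y,Z]
    return M.T@(np.array([x,y,z])-o["tool_pos"]), np.degrees(R.from_matrix(M.T@T).as_rotvec())
E
python3 -c "
from st import *
for j in (86.6,-93.4): print(j,[a.round(4) for a in to(.41,-.04,.38,j)])"
```

```text
Traceback (most recent call last):
  File "st.py", line 4, in <module>
    print(o["clock"],o["tool_pos"].round(4),'F',o["force"].round(1),o["opening"].round(4),'q',o["joint_pos"].round(1));print(M.round(4))
                                                                    ^^^^^^^^^^^^^^^^^^
AttributeError: 'float' object has no attribute 'round'
```

```bash
sed -i 's/o\["opening"\].round(4)/round(o["opening"],4)/' st.py
python3 -c "
from st import *
for j in (86.6,-93.4): print(j,[a.round(4) for a in to(.41,-.04,.38,j)])"
```

```text
0.1 [ 0.2583 -0.6234  0.4038] F [ 0.5  0.6 -0.5] 0.0874 q [-51.   20.6   0.6  -0.  -70.1 -16.5]
[[-7.000e-04 -3.827e-01  9.239e-01]
 [ 1.300e-03  9.239e-01  3.827e-01]
 [-1.000e+00  1.500e-03 -1.000e-04]]
86.6 [array([0.0245, 0.4809, 0.3634]), array([25.9012, -0.0277, -0.0831])]
-93.4 [array([0.0245, 0.4809, 0.3634]), array([-1.540988e+02,  1.137000e-01, -3.800000e-02])]
```

```bash
python3 -m inch '[0,0,0,8.6,0,0,0.0876, 0,0,0,8.7,0,0,0.0876, 0,0,0,8.6,0,0,0.0876, 0,0.05,0.01,0,0,0,0.0876, 0,0.05,0.01,0,0,0,0.0876, 0,0.05,0.01,0,0,0,0.0876, 0,0.05,0.01,0,0,0,0.0876, 0,0.05,0.01,0,0,0,0.0876, 0,0.05,0.01,0,0,0,0.0876, 0,0.05,0.01,0,0,0,0.0876, 0,0.05,0.01,0,0,0,0.0876, 0,0.05,0.01,0,0,0,0.0876, 0,0.05,0.01,0,0,0,0.0876, 0,0.05,0.01,0,0,0,0.0876, 0,0,0,0,0,0,0.0876]'
python3 -c "
from st import *
for j in (86.6,): print(j,[a.round(4) for a in to(.41,-.05,.38,j)])"
```

```text
clock: 1.98
tool_pos: [0.4117, -0.0669, 0.4008]
orientation: [122.4, 89.4, 118.0]
force: [-0.4, -0.5, -0.3]
opening: 0.0877
1.975 [ 0.4117 -0.0669  0.4008] F [-0.4 -0.5 -0.3] 0.0877 q [  17.8   -4.5  -29.5   -0.7  -65.1 -111.9]
[[-0.005   0.0768  0.997 ]
 [ 0.0095  0.997  -0.0767]
 [-0.9999  0.0091 -0.0058]]
86.6 [array([ 0.021 ,  0.0165, -0.0029]), array([-1.0018, -0.3257, -0.5235])]
```

```bash
python3 -m inch '[0,0.016,0,-1,-0.3,-0.5,0.0876, 0,0,0,0,0,0,0.0876]'
python3 - <<'E'
from st import *
s=ctrl.snapshot("wrist");pickle.dump((o,s),open("w1.pkl","wb"));cv2.imwrite("pics/w1.png",s["color"][:,:,::-1])
t=ctrl.snapshot("top");crop(t,195,140,425,280,3.4,'pics/topc2.png')
E
```

```text
clock: 2.22
tool_pos: [0.4125, -0.0506, 0.4005]
orientation: [-177.7, 89.9, 179.1]
force: [-0.0, -0.4, -0.2]
opening: 0.0877
2.225 [ 0.4125 -0.0506  0.4005] F [-0.  -0.4 -0.2] 0.0877 q [  20.5   -4.8  -30.    -0.   -64.8 -113.7]
[[-1.500e-03  5.740e-02  9.983e-01]
 [ 0.000e+00  9.983e-01 -5.740e-02]
 [-1.000e+00 -1.000e-04 -1.500e-03]]
```

View pics/w1.png

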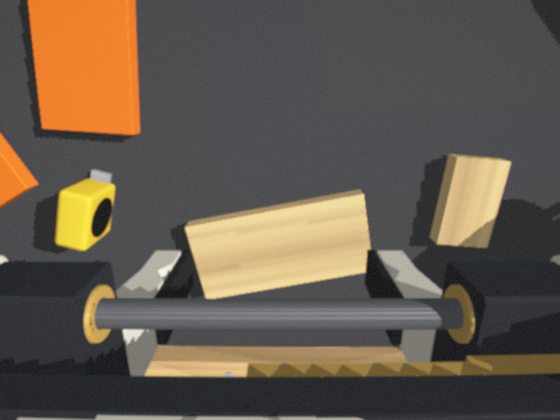

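The wrist view shows the panel's rear edge running from (187,222) to (362,190), with the tape at (85,215) and the offcut at (472,200). I'll cross-check the rear edge before going down.

```bash
python3 - <<'E'
from h import *
o,s=pickle.load(open("w1.pkl","rb"))
print(pt(s,[(187,226),(363,195)],[.02]*2,o).round(4), pt(s,[(187,222),(362,190)],[.0]*2,o).round(4))
E
```

```text
[[ 0.4632 -0.1572  0.02  ]
 [ 0.4384  0.0373  0.02  ]] [[ 0.4656 -0.1626  0.    ]
 [ 0.4385  0.0408  0.    ]]
```

Both cameras agree, so I'm going down behind the rear edge.

```bash
python3 -m inch '[0.04,0,-0.001,0,0,0,0.0876, 0.04,0,-0.001,0,0,0,0.0876, 0.04,0,-0.001,0,0,0,0.0876, 0.04,0,0,0,0,0,0.0876, 0.03,0,0,0,0,0,0.0876, 0.015,0,0,0,0,0,0.0876, 0.006,0,0,0,0,0,0.0876, 0,0,0,0,0,0,0.0876]'; python3 st.py
```

```text
clock: 3.32
tool_pos: [0.4091, -0.0581, 0.1846]
orientation: [49.8, 89.9, 45.8]
force: [-0.1, 0.0, 0.5]
opening: 0.088
3.325 [ 0.4091 -0.0581  0.1846] F [-0.1  0.   0.5] 0.088 q [  19.6   12.8  -47.1   -0.   -30.1 -113.6]
[[ 6.000e-04  7.040e-02  9.975e-01]
 [ 6.000e-04  9.975e-01 -7.040e-02]
 [-1.000e+00  7.000e-04  6.000e-04]]
```

```bash
python3 -m inch '[0,0.005,0.01,-0.3,0,0,0.0876, 0,0.003,0.01,-0.3,0,0,0.0876, 0,0,0.008,0,0,0,0.0876, 0,0,0.008,0,0,0,0.0876, 0,0,0.008,0,0,0,0.0876, 0,0,0.008,0,0,0,0.0876, 0,0,0.008,0,0,0,0.0876, 0,0,0.008,0,0,0,0.0876, 0,0,0,0,0,0,0.0876]'; python3 st.py
python3 - <<'E'
from h import *
from plant import ctrl
t=ctrl.snapshot("top");crop(t,195,140,425,280,3.4,'pics/t3.png')
E
```

```text
clock: 4.45
tool_pos: [0.4818, -0.0545, 0.1862]
orientation: [90.4, 90.0, 87.0]
force: [-0.1, 0.0, -0.5]
opening: 0.0877
4.45 [ 0.4818 -0.0545  0.1862] F [-0.1  0.  -0.5] 0.0877 q [ 1.680e+01  1.810e+01 -3.800e+01 -1.000e-01 -3.400e+01 -1.102e+02]
[[ 0.000e+00  6.000e-02  9.982e-01]
 [ 9.000e-04  9.982e-01 -6.000e-02]
 [-1.000e+00  9.000e-04 -0.000e+00]]
```

View pics/t3.png

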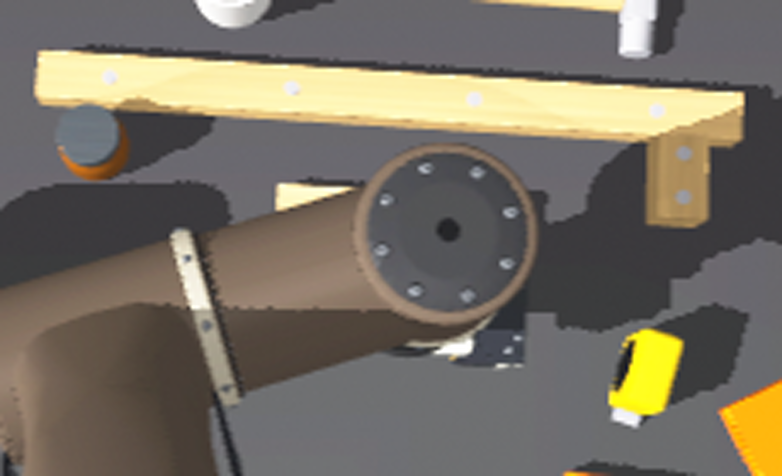

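The panel has moved and its front edge at (277,184) is nearly parallel to the fence. I'll keep pushing and slow down near contact.

```bash
python3 -m inch '[0,0,0.007,0,0,0,0.0876, 0,0,0.007,0,0,0,0.0876, 0,0,0.007,0,0,0,0.0876, 0,0,0.007,0,0,0,0.0876, 0,0,0.007,0,0,0,0.0876, 0,0,0.006,0,0,0,0.0876, 0,0,0.004,0,0,0,0.0876, 0,0,0.003,0,0,0,0.0876]'
python3 -m inch '[0,0,0.003,0,0,0,0.0876, 0,0,0.002,0,0,0,0.0876]'
python3 -m inch '[0,0,0.002,0,0,0,0.0876, 0,0,0.002,0,0,0,0.0876]'
```

```text
clock: 5.5
tool_pos: [0.5291, -0.0583, 0.1857]
orientation: [-173.3, 89.5, -176.8]
force: [-5.6, 0.8, 4.0]
opening: 0.0873
clock: 5.75
tool_pos: [0.534, -0.0587, 0.1856]
orientation: [-172.6, 89.5, -176.1]
force: [-6.2, 0.2, 4.5]
opening: 0.0875
clock: 6.0
tool_pos: [0.5377, -0.0591, 0.1856]
orientation: [-172.3, 89.4, -175.8]
force: [-5.5, 0.9, 4.5]
opening: 0.0874
```

```bash
python3 -m inch '[0,0,0.002,0,0,0,0.0876, 0,0,0.002,0,0,0,0.0876]'
python3 -m inch '[0,0,0.002,0,0,0,0.0876]'; python3 -m inch '[0,0,0.002,0,0,0,0.0876]'
```

```text
clock: 6.25
tool_pos: [0.5413, -0.0594, 0.1856]
orientation: [-171.9, 89.3, -175.4]
force: [-10.1, 2.4, 9.1]
opening: 0.0878
clock: 6.38
tool_pos: [0.5419, -0.0596, 0.1852]
orientation: [-172.7, 89.1, -176.3]
force: [-12.0, 4.6, 10.7]
opening: 0.0876
clock: 6.5
tool_pos: [0.5425, -0.0597, 0.1849]
orientation: [-172.9, 88.9, -176.5]
force: [-10.0, 3.9, 8.1]
opening: 0.0876
```

The arm stalled at x=0.542 with about 10 N, so the panel is seated on the fence. Now I'll back off, rise and turn the hand for the end push.

```bash
python3 -m inch '[0,0,-0.01,0,0,0,0.0876, 0,0,-0.012,0,0,0,0.0876, -0.03,0,0,0,0,0,0.05, -0.05,0,0,0,0,0,0.05, -0.05,0,0,0,0,0,0.05, 0,0.05,0,-10,0,0,0.04, 0,0.05,0.02,-10,0,0,0.04, 0,0,0,-10,0,0,0.04, 0,0,0,-10,0,0,0.04, 0,0,0,-10,0,0,0.04, 0,0,0,-10,0,0,0.04, 0,0,0,-10,0,0,0.04, 0,0,0,-10,0,0,0.04, 0,0,0,-10,0,0,0.04, 0,0,0,0,0,0,0.04]'
python3 - <<'E'
from st import *
print([a.round(4) for a in to(.59,.09,.29,176.6)])
s=ctrl.snapshot("wrist");pickle.dump((o,s),open("w2.pkl","wb"));cv2.imwrite("pics/w2.png",s["color"][:,:,::-1])
t=ctrl.snapshot("top");pickle.dump(t,open("t4.pkl","wb"));crop(t,195,140,425,280,3.4,'pics/t4.png')
E
```

```text
clock: 8.38
tool_pos: [0.5386, 0.0486, 0.3226]
orientation: [-41.3, 89.5, 48.1]
force: [-0.4, -0.4, -0.5]
opening: 0.0401
8.375 [0.5386 0.0486 0.3226] F [-0.4 -0.4 -0.5] 0.0401 q [ 25.9  11.9 -22.9  -0.2 -54.8 -26.3]
[[ 0.0061 -0.9999  0.0098]
 [ 0.0068  0.0098  0.9999]
 [-1.     -0.006   0.0068]]
[array([ 0.0332, -0.0508,  0.0417]), array([2.8382, 0.399 , 0.3338])]
```

View pics/w2.png

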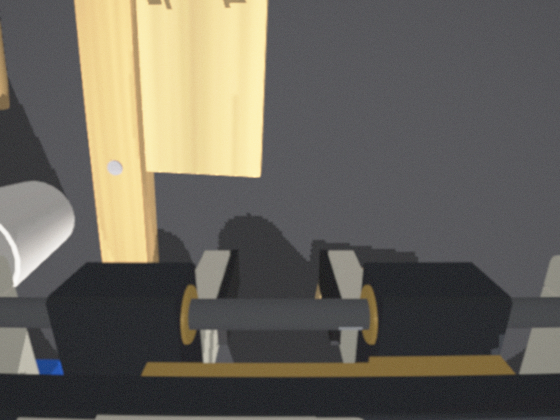

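View pics/t4.png

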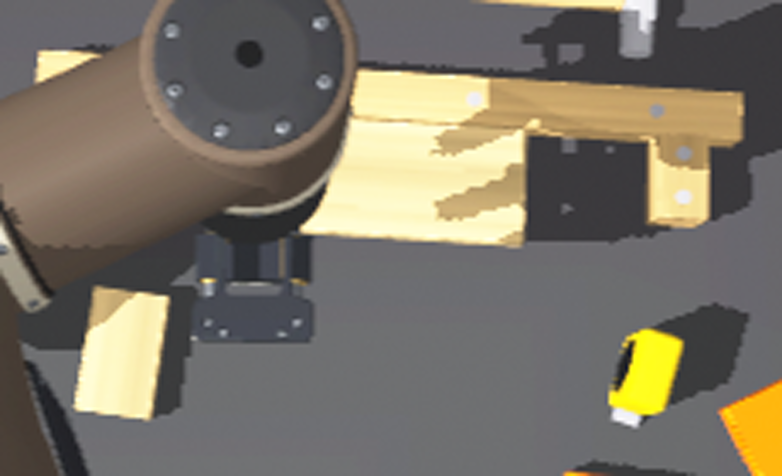

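The panel lies along the fence. Its left end runs from (147,171) to (262,178) in the wrist view, and its right end is at crop x≈525 with the stop face at about 648.

```bash
python3 - <<'E'
from h import *
o,s=pickle.load(open("w2.pkl","rb"))
print('left end',pt(s,[(147,171),(262,178)],[.02]*2,o).round(4))
t=pickle.load(open("t4.pkl","rb"))
g=lambda a:np.array(a,float)/3.4+[195-.35,140-.35]
print('right end',pt(t,g([(525,133),(524,240)]),[.02]*2).round(4),'stop inner',pt(t,g([(649,215),(657,215)]),[0,.04]).round(4))
E
```

```text
left end [[0.65   0.0259 0.02  ]
 [0.5544 0.0328 0.02  ]]
right end [[ 0.6341 -0.1702  0.02  ]
 [ 0.5448 -0.1668  0.02  ]] stop inner [[ 0.569  -0.2746  0.    ]
 [ 0.5618 -0.2708  0.04  ]]
```

```bash
python3 -m inch '[0,-0.03,0.01,2.8,0.4,0.3,0.04, 0,-0.03,0.009,0,0,0,0.04, 0,0,0,0,0,0,0.04]'
python3 - <<'E'
from st import *
print([a.round(4) for a in to(.599,.067,.187,176.6)])
E
```

```text
clock: 8.85
tool_pos: [0.6004, 0.0657, 0.3233]
orientation: [-74.8, 89.9, 11.0]
force: [-0.4, -0.8, 0.1]
opening: 0.0402
8.85 [0.6004 0.0657 0.3233] F [-0.4 -0.8  0.1] 0.0402 q [ 24.8  17.6 -15.    0.  -57.4 -29. ]
[[ 1.700e-03 -9.973e-01  7.370e-02]
 [ 3.000e-04  7.370e-02  9.973e-01]
 [-1.000e+00 -1.600e-03  4.000e-04]]
[array([0.1363, 0.0017, 0.0012]), array([-0.8291,  0.025 ,  0.0945])]
```

```bash
python3 -m inch '[0.04,0.001,0.001,-0.8,0,0,0.04, 0.04,0,0,0,0,0,0.04, 0.03,0,0,0,0,0,0.04, 0.018,0,0,0,0,0,0.04, 0.006,0,0,0,0,0,0.04, 0,0,0,0,0,0,0.04]'
python3 - <<'E'
from st import *
print([a.round(4) for a in to(.599,.05,.186,176.6)])
E
```

```text
clock: 9.6
tool_pos: [0.5976, 0.0662, 0.1869]
orientation: [-66.4, 89.8, 19.4]
force: [0.6, 0.7, -0.1]
opening: 0.0398
9.6 [0.5976 0.0662 0.1869] F [ 0.6  0.7 -0.1] 0.0398 q [ 24.9  26.3 -23.    0.  -40.5 -29.2]
[[ 0.0038 -0.9973  0.0738]
 [ 0.0014  0.0738  0.9973]
 [-1.     -0.0037  0.0016]]
[array([ 0.0009, -0.0025, -0.0161]), array([-0.8338,  0.0919,  0.2141])]
```

```bash
python3 -m inch '[0,0,-0.008,-0.8,0,0,0.04, 0,0,-0.008,-0.4,0,0,0.04, 0,0,-0.007,0,0,0,0.04, 0,0,-0.007,0,0,0,0.04, 0,0,-0.007,0,0,0,0.04, 0,0,-0.007,0,0,0,0.04, 0,0,-0.007,0,0,0,0.04, 0,0,-0.007,0,0,0,0.04, 0,0,0,0,0,0,0.04]'
python3 st.py
```

```text
clock: 10.72
tool_pos: [0.5947, 0.0045, 0.1896]
orientation: [-62.8, 89.5, 24.2]
force: [0.3, 0.2, -0.2]
opening: 0.0402
10.725 [0.5947 0.0045 0.1896] F [ 0.3  0.2 -0.2] 0.0402 q [ 19.2  25.6 -23.8  -0.1 -40.1 -22.2]
[[ 0.0084 -0.9986  0.0531]
 [ 0.0038  0.0532  0.9986]
 [-1.     -0.0081  0.0042]]
```

```bash
python3 -m inch '[0.001,0,-0.007,0,0.2,0.4,0.04, 0.001,0,-0.007,0,0,0,0.04, 0.001,0,-0.007,0,0,0,0.04, 0.001,0,-0.007,0,0,0,0.04, 0,0,-0.007,0,0,0,0.04, 0,0,-0.006,0,0,0,0.04, 0,0,-0.006,0,0,0,0.04]'
python3 - <<'E'
from st import *
t=ctrl.snapshot("top");pickle.dump(t,open("t5.pkl","wb"));crop(t,195,140,425,280,3.4,'pics/t5.png')
E
```

```text
clock: 11.6
tool_pos: [0.5937, -0.0411, 0.1875]
orientation: [-50.6, 89.6, 36.4]
force: [-0.1, 5.5, 2.1]
opening: 0.0398
11.6 [ 0.5937 -0.0411  0.1875] F [-0.1  5.5  2.1] 0.0398 q [ 14.8  25.8 -23.7  -0.2 -40.2 -17.6]
[[ 0.0049 -0.9987  0.0511]
 [ 0.0036  0.0511  0.9987]
 [-1.     -0.0047  0.0039]]
```

View pics/t5.png

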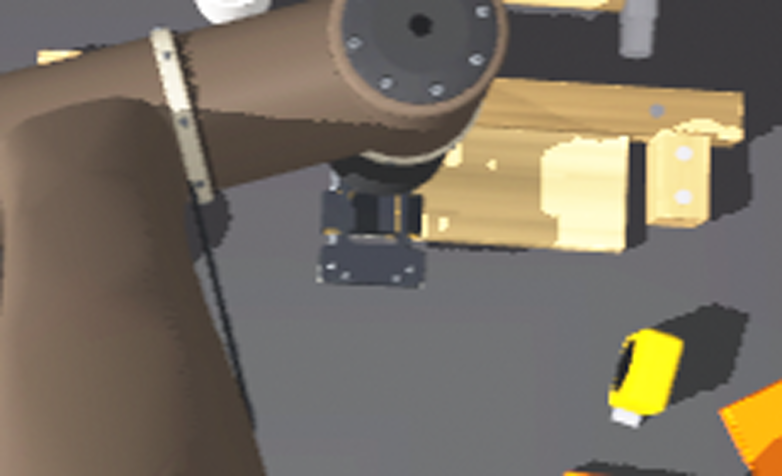

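The panel is sliding true along the fence. Its end is at crop x≈628 and the stop at about 648, which leaves roughly 17 mm.

```bash
python3 -m inch '[0,0,-0.005,-0.3,0,0.2,0.04, 0,0,-0.004,0,0,0,0.04, 0,0,-0.003,0,0,0,0.04]'
python3 -m inch '[0,0,-0.003,0,0,0,0.04, 0,0,-0.002,0,0,0,0.04]'
python3 -m inch '[0,0,-0.002,0,0,0,0.04, 0,0,-0.002,0,0,0,0.04]'
python3 -m inch '[0,0,-0.002,0,0,0,0.04]'
python3 -m inch '[0,0,-0.002,0,0,0,0.04]'
```

```text
clock: 12.02
tool_pos: [0.5931, -0.0546, 0.1873]
orientation: [-16.3, 89.8, 71.1]
force: [-0.2, 3.8, 1.4]
opening: 0.0401
clock: 12.28
tool_pos: [0.5929, -0.06, 0.1873]
orientation: [-17.7, 89.8, 69.7]
force: [0.7, 3.3, 0.5]
opening: 0.0401
clock: 12.52
tool_pos: [0.5927, -0.0632, 0.1874]
orientation: [-18.4, 89.7, 68.9]
force: [-4.1, 18.7, 5.5]
opening: 0.0404
clock: 12.65
tool_pos: [0.5926, -0.0636, 0.1874]
orientation: [-17.0, 89.5, 70.3]
force: [-3.9, 19.7, 4.5]
opening: 0.0398
clock: 12.78
tool_pos: [0.5925, -0.064, 0.1875]
orientation: [-16.5, 89.4, 70.7]
force: [-3.1, 15.9, 3.0]
opening: 0.0401
```

It's butted against the stop, with force jumping to 19 N and no further motion. I'll back off, rise and look.

```bash
python3 -m inch '[0,0,0.01,0,0,0,0.04, 0,0,0.012,0,0,0,0.04, -0.04,0,0,0,0,0,0.06, -0.05,0,0,0,0,0,0.0876, -0.05,0,0,0,0,0,0.0876, 0,0.05,0,0,0,0,0.0876, 0,0.05,0,0,0,0,0.0876, 0,0.05,0,10,0,0,0.0876, 0,0,0,10,0,0,0.0876, 0,0,0,10,0,0,0.0876, 0,0,0,10,0,0,0.0876, 0,0,0,10,0,0,0.0876, 0,0,0,10,0,0,0.0876, 0,0,0,10,0,0,0.0876, 0,0,0,10,0,0,0.0876, 0,0,0,10,0,0,0.0876, 0,0,0,0,0,0,0.0876]'
python3 - <<'E'
from st import *
print([a.round(4) for a in to(.475,-.165,.3,86.6)])
s=ctrl.snapshot("wrist");pickle.dump((o,s),open("w3.pkl","wb"));cv2.imwrite("pics/w3.png",s["color"][:,:,::-1])
t=ctrl.snapshot("top");pickle.dump(t,open("t6.pkl","wb"));crop(t,195,140,425,280,3.4,'pics/t6.png');crop(t,310,165,420,235,7,'pics/t6b.png')
E
```

```text
clock: 14.9
tool_pos: [0.4382, -0.0341, 0.3325]
orientation: [15.7, 89.7, 10.3]
force: [-0.2, -0.4, -0.5]
opening: 0.0874
14.9 [ 0.4382 -0.0341  0.3325] F [-0.2 -0.4 -0.5] 0.0874 q [ 2.150e+01  1.500e+00 -3.380e+01  1.000e-01 -5.440e+01 -1.168e+02]
[[ 4.700e-03  9.270e-02  9.957e-01]
 [ 9.000e-04  9.957e-01 -9.270e-02]
 [-1.000e+00  1.300e-03  4.600e-03]]
[array([ 0.0326, -0.127 ,  0.0487]), array([-1.9201,  0.267 , -0.07  ])]
```

View pics/t6.png

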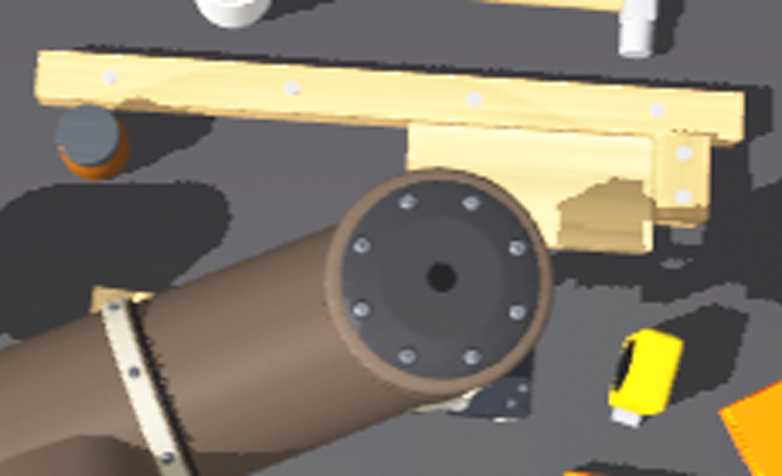

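View pics/t6b.png

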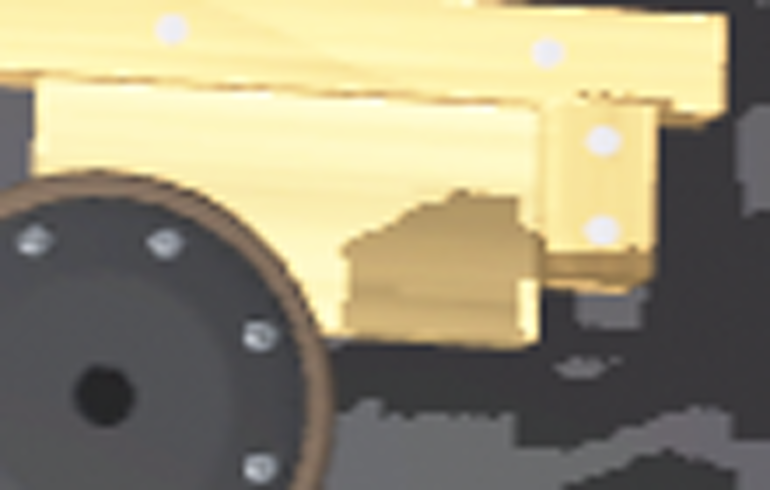

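View pics/w3.png

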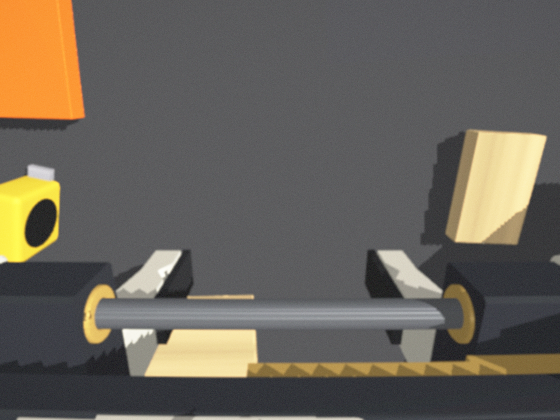

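The panel appears flush at both faces, with no dark line at the stop (crop 655,190) or along the fence. A light second press at the rear edge will make sure the fence side didn't spring off during the end push.

```bash
python3 -m inch '[0,-0.042,0.027,-1.9,0.2,0,0.06, 0,-0.042,0.027,0,0,0,0.06, 0,-0.042,0.02,0,0,0,0.06, 0,0,0,0,0,0,0.06]'
python3 - <<'E'
from st import *
print([a.round(4) for a in to(.512,-.167,.186,86.6)])
E
```

```text
clock: 15.5
tool_pos: [0.507, -0.1673, 0.333]
orientation: [17.9, 89.8, 15.9]
force: [-0.2, 0.5, -0.5]
opening: 0.0607
15.5 [ 0.507  -0.1673  0.333 ] F [-0.2  0.5 -0.5] 0.0607 q [  2.8  10.7 -22.9  -0.  -56.2 -94.8]
[[ 2.900e-03  3.600e-02  9.993e-01]
 [ 8.000e-04  9.994e-01 -3.600e-02]
 [-1.000e+00  9.000e-04  2.800e-03]]
[array([0.147 , 0.0003, 0.0046]), array([ 1.3363,  0.1616, -0.0544])]
```

```bash
python3 -m inch '[0.045,0,0.003,1.3,0.1,0,0.06, 0.045,0,0,0,0,0,0.06, 0.035,0,0,0,0,0,0.06, 0.015,0,0,0,0,0,0.06, 0.005,0,0,0,0,0,0.06, 0,0,0,0,0,0,0.06]'; python3 st.py
```

```text
clock: 16.25
tool_pos: [0.5102, -0.1655, 0.1852]
orientation: [8.8, 89.8, 6.3]
force: [0.3, 0.7, 0.4]
opening: 0.0599
16.25 [ 0.5102 -0.1655  0.1852] F [0.3 0.7 0.4] 0.0599 q [  3.   21.8 -31.5  -0.  -36.4 -95.5]
[[ 3.10e-03  4.40e-02  9.99e-01]
 [ 3.00e-04  9.99e-01 -4.40e-02]
 [-1.00e+00  5.00e-04  3.10e-03]]
```

```bash
python3 -m inch '[0,0,0.005,0.9,0.1,0,0.06, 0,0,0.005,0,0,0,0.06, 0,0,0.004,0,0,0,0.06, 0,0,0.003,0,0,0,0.06]'
python3 -m inch '[0,0,0.003,0,0,0,0.06, 0,0,0.002,0,0,0,0.06]'; python3 -m inch '[0,0,0.002,0,0,0,0.06]';python3 -m inch '[0,0,0.002,0,0,0,0.06]'
```

```text
clock: 16.75
tool_pos: [0.5294, -0.1663, 0.188]
orientation: [7.0, 89.7, 3.6]
force: [-0.0, 0.3, 0.5]
opening: 0.0601
clock: 17.0
tool_pos: [0.5325, -0.1667, 0.1875]
orientation: [81.7, 89.9, 78.2]
force: [-6.4, 1.8, 5.1]
opening: 0.0599
clock: 17.12
tool_pos: [0.5331, -0.1669, 0.1871]
orientation: [165.8, 89.8, 162.3]
force: [-4.4, 1.8, 4.3]
opening: 0.0602
clock: 17.25
tool_pos: [0.5338, -0.1671, 0.1867]
orientation: [172.4, 89.6, 168.8]
force: [-4.7, 1.7, 4.8]
opening: 0.0599
```

```bash
python3 -m inch '[0,0,0.003,0,0,0,0.06, 0,0,0.003,0,0,0,0.06]'; python3 -m inch '[0,0,0.003,0,0,0,0.06, 0,0,0.003,0,0,0,0.06]'
```

```text
clock: 17.5
tool_pos: [0.5356, -0.1676, 0.1856]
orientation: [176.8, 88.9, 173.1]
force: [-7.5, 2.0, 6.0]
opening: 0.0601
clock: 17.75
tool_pos: [0.5375, -0.1681, 0.1845]
orientation: [178.0, 88.3, 174.3]
force: [-7.6, 1.2, 6.2]
opening: 0.0601
```

The wrist now tilts instead of advancing, so the panel is hard against the fence. I'll retreat clear and make the final check.

```bash
python3 -m inch '[0,0,-0.012,0,0,0,0.06, 0,0,-0.014,0,0,0,0.06, -0.05,0,0,0,0,0,0.06, -0.05,0,0,0,0,0,0.06, -0.05,0,0,0,0,0,0.06, -0.05,0,0,0,0,0,0.06, 0,-0.05,-0.01,0,0,0,0.06, 0,-0.05,-0.01,0,0,0,0.06, 0,-0.05,-0.01,0,0,0,0.06, 0,-0.05,-0.01,0,0,0,0.06, 0,-0.05,-0.01,0,0,0,0.06, 0,-0.05,-0.01,0,0,0,0.06, 0,0,0,0,0,0,0.06]'
python3 - <<'E'
from st import *
t=ctrl.snapshot("top");pickle.dump(t,open("t7.pkl","wb"));cv2.imwrite("pics/t7.png",t["color"][:,:,::-1]);crop(t,305,160,420,235,6.8,'pics/t7b.png')
u=ctrl.snapshot("scene");pickle.dump(u,open("s7.pkl","wb"));crop(u,140,120,380,320,3.3,'pics/s7.png')
E
```

```text
clock: 19.38
tool_pos: [0.4275, -0.4688, 0.3942]
orientation: [-177.8, 88.8, 178.6]
force: [-0.9, 0.9, -0.9]
opening: 0.0603
19.375 [ 0.4275 -0.4688  0.3942] F [-0.9  0.9 -0.9] 0.0603 q [-29.9  17.4  -5.5   0.6 -68.1 -64. ]
[[-2.110e-02  6.220e-02  9.978e-01]
 [ 5.000e-04  9.981e-01 -6.220e-02]
 [-9.998e-01 -8.000e-04 -2.110e-02]]
```

View pics/t7.png

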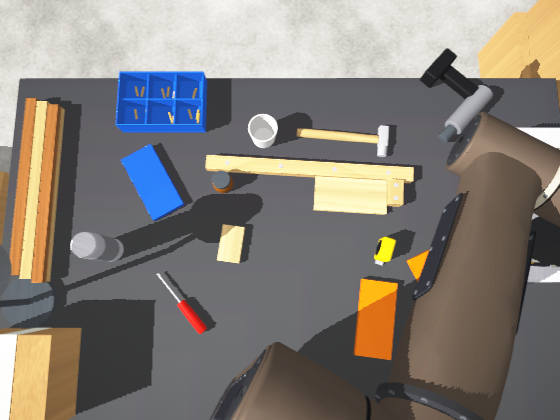

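View pics/t7b.png

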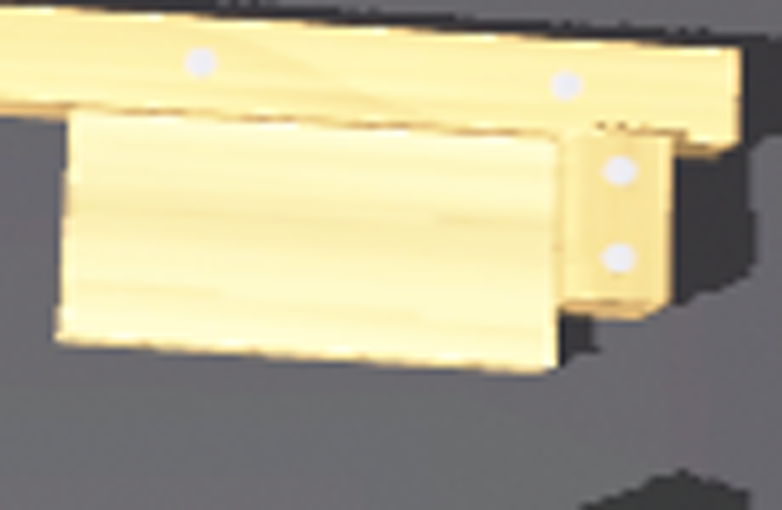

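View pics/s7.png

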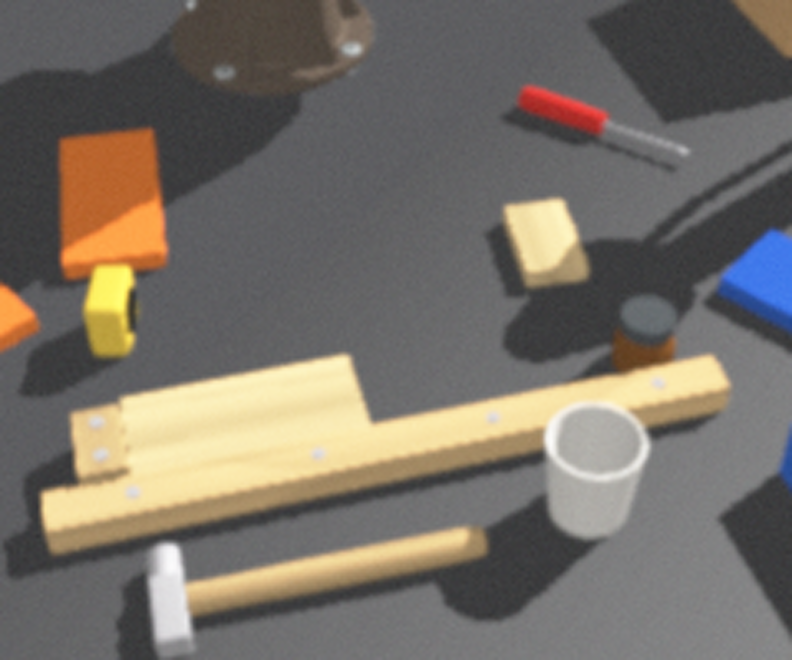

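In the top crop the panel's corners are at (70,110), (557,137), (555,372) and (57,342), flush with the fence and touching the stop's side face at x≈558–567. The other objects look unchanged. One numeric check before handing in.

```bash
python3 - <<'E'
from h import *
t=pickle.load(open("t7.pkl","rb"))
g=lambda a:np.array(a,float)/6.8+[305-.43,160-.43]
P=pt(t,g([(557,372),(57,341)]),[.02]*2);E=pt(t,g([(558,250)]),[.02]);S=pt(t,g([(567,250)]),[.04])
d=P[1]-P[0];print('rear edge',P.round(4),'yaw',np.degrees(np.arctan2(-d[0],d[1])))
print('end',E.round(4),'stop inner top',S.round(4))
F=pt(t,g([(0,5),(742,47)]),[.03]*2);d=F[0]-F[1];print('fence yaw',np.degrees(np.arctan2(-d[0],d[1])))
n=np.array([np.cos(np.radians(-3.4)),np.sin(np.radians(-3.4)),0]);print('rear edge to fence back',(F[0]-P)@n,'expect .135')
a=pickle.load(open("top.pkl","rb"))["color"].astype(int);
df=(abs(a-t["color"]).sum(2)>90).astype(np.uint8)*255;cv2.imwrite("pics/diff.png",df)
E
```

```text
rear edge [[ 0.5334 -0.2707  0.02  ]
 [ 0.5463 -0.0677  0.02  ]] yaw -3.64178391697316
end [[ 0.5839 -0.2733  0.02  ]] stop inner top [[ 0.58   -0.2718  0.04  ]]
fence yaw -3.385438862699436
rear edge to fence back [0.13783305 0.13697462] expect .135
```

View pics/diff.png

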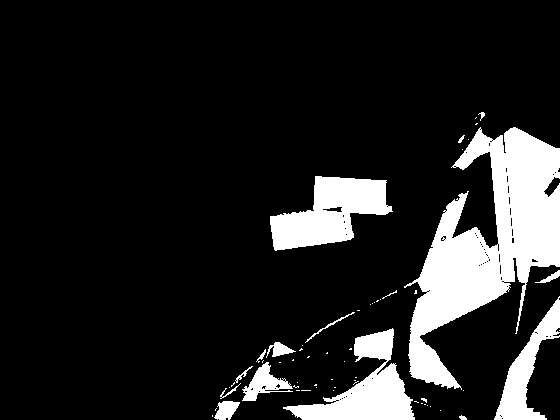

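The tip positions worked out for the two fence presses agree within about 0.5 mm along the fence line. The image residual of about 2 mm is less than one pixel (2.8 mm). In the difference image only the panel and the arm have changed. Handing in.

```bash
python3 -c "
from plant import ctrl
print(ctrl.close_job())"
```

```text
the job is handed in; nothing more can be done
None
```

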